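# Set the sample carousel back one place

## Robot

A 6-joint arm with a two-finger parallel gripper is mounted at the origin on the work surface. World frame = base frame: x ahead of the robot, y to its left, z up, the work surface at z = 0. Lengths are in m, angles in degrees, forces in N, time in s.
With the tool pointing down it reaches from about 0.325 to 0.85 m from the base axis. Payload 15.5 kg.
Tool frame: the origin (TCP) lies at the very end of the fingers, on their centre line; the grasp point (between the pads) lies arm.grip_depth behind it (arm.grip_depth is the distance from the TCP to the grasp point, in m); z points along the fingers, y is the direction in which the jaws open and shut (so a half turn about z gives the same grasp; the last joint's range is limited). The gripper opens to 91 mm and grips with 3 to 60 N. Pads are 32 mm wide; open, the fingers measure 118 mm over their backs; the gripper's body (76 mm by 178 mm) begins 60 mm behind the grasp point.
Start: joints at [58.528, 28.281, 77.091, -0, 74.628, -5.472], TCP at [0.274, 0.562, 0.214] pointing down, gripper open.
Joint ranges: [-166.48, 166.48], [-47.26, 123.95], [12.59, 153.08], [-70.14, 250.14], [6.76, 159.57], [-176.63, 176.63]. Speed limits (degrees/s): [108.29, 108.29, 147.25, 172.46, 172.46, 172.46].

## Interface

Orientations are given as a 3x3 rotation matrix whose columns are the frame's x, y, z axes.
In Python, from rig import arm gives the robot as it stands. Calls block until the motion is done:
- arm.move_to(position, orientation): joint-space move of the TCP to a pose.
- arm.move_l(position, orientation=None, feed=0.15): straight line of the TCP; orientation=None keeps the orientation; feed is the mean speed in m/s.
- arm.move_joints(angles): joint-space move.
- arm.grip(opening): finger opening in m; the grip force is fixed at half the most; returns when the fingers have stopped.
- arm.sleep(seconds).
- arm.solve_ik(position, orientation): joint angles nearest the present ones, or None.
- arm.snapshot(name): name is "scene" or "top"; returns the picture (420x560x3 uint8, red, green, blue); there is no depth.
- arm.get_calibration(name): a dict with "intrinsics" (3x3 intrinsics, pixels), "cam_to_world" (4x4, takes a point from camera to world coordinates). Camera axes: x right, y down, z forward; pixel columns grow to the right and rows downward; lengths in m; the calibration is good to about 2 mm. A picture is of the moment at which its call begins. get_calibration takes no time and is no camera call.
A pose or a line that the arm cannot do raises arm.Unreachable and nothing moves.
- arm.sign_off(): hands the job in, once; it reports no verdict.
Readings, each from a call of its own:
- arm.current_t(): time.
- arm.current_joint_positions(): joint angles.
- arm.current_dq(): joint speeds.
- arm.current_tau(): joint torques, N m.
- arm.current_ee_pos(): TCP position.
- arm.current_tool_rot(): TCP orientation.
- arm.current_force(): force on the tool from outside, world axes, zero at the start.
- arm.current_torque(): the same for the moment, N m.
- arm.current_width(): finger opening in m.
Only numpy, scipy, OpenCV 4.12 (cv2) and the standard library are available. Lean on these libraries where they do the work, as an engineer would, in place of code of your own. Each camera call takes 0.05 s, during which the arm holds its last target. There are 200 camera calls.

## Task

The hand-turned sample carousel has been indexed one cup too far. With a fingertip, lift its ratchet pawl by the ball lever and tip it right back so that it stays up, push the carousel back by one notch, in the direction the pawl was blocking, and tip the pawl forward again so that it drops into that notch and holds it. Only push, gently: grip and lift nothing, leave the cups in their seats, and leave everything standing around as it is.

Things in the scene. Friction and masses are not known exactly. Their poses are not given: they have to be found in the camera images.
- sampler: the sample changer: fixed white base plate, 330 x 300 x 10 mm, with a round carousel on an upright axle, a ratchet pawl on a grey bracket outside the rim, and a sampling probe on a post. Origin on the bench, on the carousel's axis; z up. In its frame the pawl is on the +y side, 117 mm from the axis, and the probe on the +x side. Only the carousel and the pawl move.
- carousel (a joint): turn of the carousel, rad, positive counter-clockwise from above. One notch is 0.524 (12 in all). It starts at -0.04 to 0. Positive is backward: blocked at about 0.02 while the pawl is down. Negative is forward: the pawl clicks over the teeth. Set back one notch and hard against the pawl it reads about 0.54. It stays where it is left; turning it takes about 2 N at a post.
- hub (a point): top of the hub on the carousel's axis, 63 mm above the bench. The carousel is 254 mm across: an outer ring of 12 saw-tooth notches (floors 50, crests 62 mm above the bench), inside it 12 cup sleeves on a 75 mm radius (no seated cup reaches above 70 mm), and between them four upright posts for turning it by hand, 97 mm from the axis, 90 degrees apart.
- push_post (a point): centre of the top of one of the four equal posts, the one on the side away from the pawl: steel, 10 mm diameter, top 95 mm above the bench, free above 70 mm, 97 mm from the axis, turning with the carousel. Pushed sideways along its circle with the fingertip 72 to 80 mm above the bench it turns the carousel; any post serves.
- pawl (a joint): swing of the pawl about its level pivot, rad: 0 to 0.05 = nose down in a notch, 0.2 on a tooth's crest; it grows as the nose lifts and above 0.25 is clear of the teeth. Past about 0.75 it falls over by its own weight and stays lying back on its stop at 1.12; pushed forward to below about 0.6 it falls onto the teeth. Under 1 N at the ball moves it.
- pawl_pivot (a point): centre of the pawl's pivot, at x -52, y 117 mm in the sampler's frame, 72 mm above the bench; the pivot axis is level, along the sampler's y. The bracket beside it, outside the ring, reaches 82 mm above the bench.
- pawl_ball (a point): centre of the steel ball, 20 mm diameter, on the pawl's lever, 64 mm from the pivot. Pawl down: 30 mm to the sampler's +x side of the pivot and 57 mm above it (129 mm above the bench). Tipped back: 38 mm to the -x side and 52 mm above it. The pawl is lifted by pushing the ball level along the sampler's -x, and put back by pushing it along +x.
- pawl_nose (a point): centre of the pawl's rounded nose (8 mm diameter, 12 mm wide); pawl down, it lies 52 mm to the sampler's +x side of the pivot, about 54 mm above the bench in a notch.
- probe_tip (a point): tip of the sampling needle, fixed, 83 mm above the bench over the cup circle. Its arm, 162 to 174 mm above the bench, leads from there outward to a steel post 165 mm from the carousel's axis; keep clear of it.
- cup1: sample cup, 24 mm diameter, 46 mm tall, standing loose in a sleeve of the carousel, 75 mm from its axis; origin at the centre of its underside, 22 mm above the bench. The four cups stand in neighbouring seats; cup2 is under the probe at the start.
- cup2: sample cup, 24 mm diameter, 46 mm tall, standing loose in a sleeve of the carousel, 75 mm from its axis; origin at the centre of its underside, 22 mm above the bench. The four cups stand in neighbouring seats; cup2 is under the probe at the start.
- cup3: sample cup, 24 mm diameter, 46 mm tall, standing loose in a sleeve of the carousel, 75 mm from its axis; origin at the centre of its underside, 22 mm above the bench. The four cups stand in neighbouring seats; cup2 is under the probe at the start.
- cup4: sample cup, 24 mm diameter, 46 mm tall, standing loose in a sleeve of the carousel, 75 mm from its axis; origin at the centre of its underside, 22 mm above the bench. The four cups stand in neighbouring seats; cup2 is under the probe at the start.
- flask1: stoppered glass volumetric flask on the bench, 66 mm diameter, 150 mm tall; origin at the centre of its underside
- flask2: a second flask, the same as flask1
- spare_cup: a sample cup, 24 mm diameter, 46 mm tall, standing on a corner of the sampler's base plate; origin at the centre of its underside
- marker: white marker pen, 136 mm long, 12 mm thick, lying on the bench; origin near its middle
Things that resemble listed ones, but are neither listed nor needed, are in the scene too. Leave any yellow look-alike of the cup1 alone.

How it is judged:
By the outcome, as a careful person would: the job done as asked, in the order asked, and still so for the second after the job is handed in, with the robot touching nothing.
It also fails if it takes over 61 s, if anything falls off the work surface, if the arm or the gripper's body presses on something with over 40 N, if the wrist force passes 120 N, or if a joint passes its speed limit or range.

## Working session

There is one attempt and no reset: what is moved stays moved. The work goes in short steps, each a Python script; the robot and the scene stay as the last script left them, time stands still between calls to the robot, and variables do not carry over. Pictures are saved under pics/ and viewed, about 8 in all and at most 12, crops included, and the job is handed in when it is done.

```bash
ls; mkdir -p pics
python3 - <<'E'
from rig import arm
import cv2,numpy as np
for n in("scene","top"):
    im=arm.snapshot(n); cv2.imwrite(f"pics/{n}0.png",im[:,:,::-1])
    c=arm.get_calibration(n); print(n,np.round(c["intrinsics"],1).tolist(),np.round(c["cam_to_world"],3).tolist())
print(arm.current_t(),arm.grip_depth)
E
```

```text
pics
scene [[448.0, 0.0, 280.0], [0.0, 448.0, 207.4], [0.0, 0.0, 1.0]] [[-0.869, 0.428, -0.25, 0.885], [0.496, 0.747, -0.443, 0.439], [-0.003, -0.508, -0.861, 0.994], [0.0, 0.0, 0.0, 1.0]]
top [[475.4, 0.0, 279.2], [0.0, 475.4, 206.3], [0.0, 0.0, 1.0]] [[0.013, -0.983, 0.182, 0.461], [-1.0, -0.009, 0.022, -0.024], [-0.02, -0.182, -0.983, 1.039], [0.0, 0.0, 0.0, 1.0]]
0.1 0.0188
```

View pics/scene0.png

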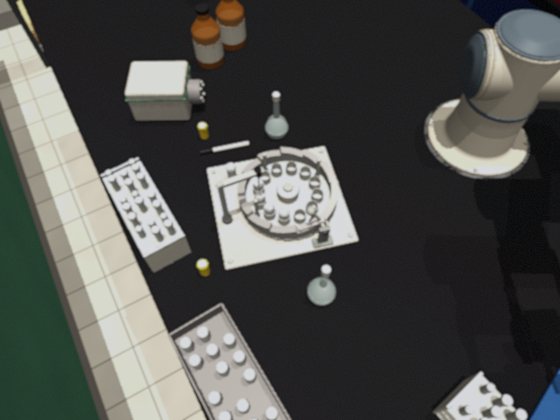

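View pics/top0.png

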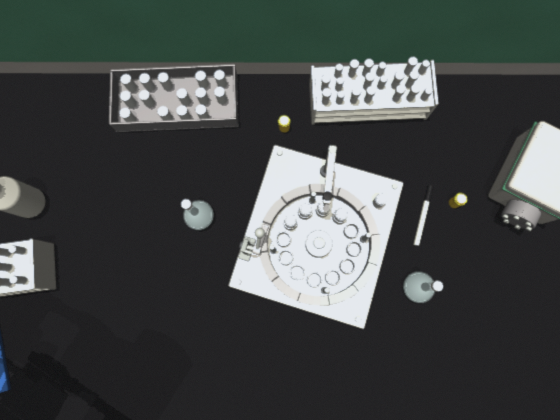

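The scene view shows the sampler at about (285,195). In the top view the plate corners are at about (276,148), (402,187), (365,323) and (231,287), the hub at (319,242), the pawl and bracket at (255,243), and the probe arm at (330,165). I'll enlarge the top view to get detail.

```bash
cat > h.py <<'E'
import numpy as np,cv2
from rig import arm
def ray(n,u,v):
    c=arm.get_calibration(n);K=np.array(c["intrinsics"]);T=np.array(c["cam_to_world"])
    return T[:3,3],T[:3,:3]@np.linalg.solve(K,[u,v,1])
def onz(n,u,v,z):
    o,d=ray(n,u,v);return o+d*(z-o[2])/d[2]
def proj(n,p):
    c=arm.get_calibration(n);K=np.array(c["intrinsics"]);T=np.array(c["cam_to_world"])
    q=K@(T[:3,:3].T@(np.asarray(p)-T[:3,3]));return q[:2]/q[2]
def crop(n,x,y,w,h,s,name,im=None):
    im=arm.snapshot(n) if im is None else im
    cv2.imwrite(f"pics/{name}.png",cv2.resize(im[y:y+h,x:x+w,::-1],None,fx=s,fy=s,interpolation=cv2.INTER_CUBIC))
E
python3 - <<'E'
from h import *
im=cv2.imread("pics/top0.png")
g=im.min(2)
crop("top",225,140,185,150*185//185,4,"c1",im[:,:,::-1])
# plate mask
m=(g>150).astype(np.uint8); 
n,l,s,c=cv2.connectedComponentsWithStats(m)
i=l[160,300]; print(i,s[i]); ys,xs=np.where(l==i)
P=np.c_[xs,ys].astype(np.float32); r=cv2.minAreaRect(P); print(r)
h=cv2.approxPolyDP(cv2.convexHull(P.astype(np.int32)),8,True)[:,0]; 
for u,v in h: print(u,v,onz("top",u,v,.01).round(4))
print("hub",onz("top",319,242,.063))
E
```

```text
19 [  229   146   174   182 19463]
((320.5002746582031, 228.18341064453125), (141.4918975830078, 165.4525604248047), 17.571256637573242)
402 183 [ 0.7063 -0.272   0.01  ]
363 327 [ 0.3959 -0.1801  0.01  ]
229 285 [0.4793 0.1041 0.01  ]
274 146 [0.7897 0.0123 0.01  ]
335 146 [ 0.7905 -0.125   0.01  ]
hub [ 0.56781063 -0.08514403  0.063     ]
```

View pics/c1.png

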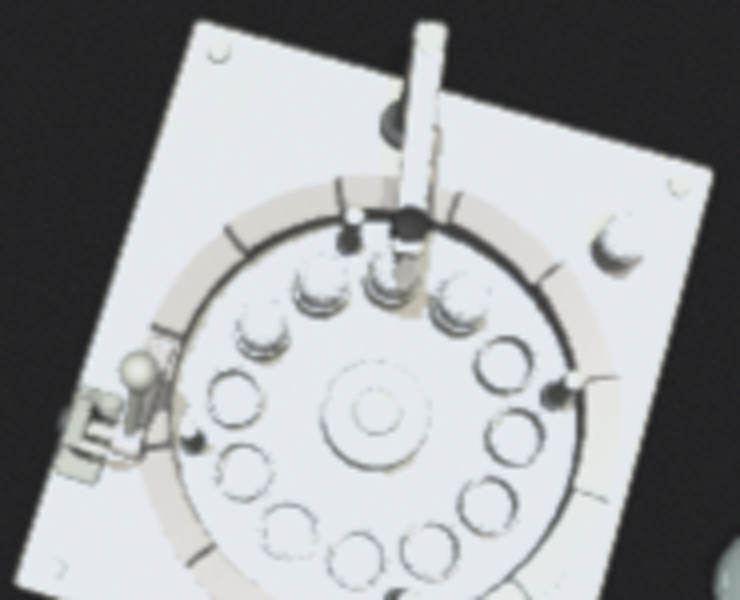

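Run:
```python
from h import *
cr=lambda x,y:(225+(x-1.5)/4,140+(y-1.5)/4)
hub=onz("top",*cr(377,411),.063); A=onz("top",*cr(712,170),.01);C=onz("top",*cr(15,583),.01);D=onz("top",*cr(197,20),.01)
print("hub",hub.round(4))
a1=np.degrees(np.arctan2(*(D-C)[[1,0]]));a2=np.degrees(np.arctan2(*(D-A)[[1,0]]))-90
print("yaw",a1,a2,np.linalg.norm(D-C),np.linalg.norm(D-A))
# fit of both: 
yaw=np.radians((a1+a2)/2);R=np.array([[np.cos(yaw),-np.sin(yaw)],[np.sin(yaw),np.cos(yaw)]])
S=lambda p:((R.T@(p[:2]-hub[:2]))*1e3).round(1)
b=onz("top",*cr(139,370),.129);print("ball",b.round(4),S(b),"exp -22,117")
for c in[(354,215),(574,381),(193,432),(397,588)]:
    p=onz("top",*cr(*c),.095);s=S(p);print("post",c,p.round(4),s,np.hypot(*s),np.degrees(np.arctan2(s[1],s[0])))
for u,v in[(437,286),(186,204)]:
    p=onz("top",u,v,.145);print("flask",p.round(3),S(p))
im=cv2.imread("pics/scene0.png")
W=lambda x,y,z:np.r_[hub[:2]+R@[x/1e3,y/1e3],z/1e3]
for q,col in[((0,0,63),(0,0,255)),((-22,117,129),(0,255,0)),((-52,117,72),(255,0,0))]:
    u=proj("scene",W(*q));print(q,u.round(1))
crop("scene",200,140,165,130,4.5,"c2",im[:,:,::-1])
```

```text
hub [ 0.567  -0.0849  0.063 ]
yaw -16.44767505921091 -16.480895305275084 0.3278637385789947 0.2982546898615319
ball [0.5785 0.0338 0.129 ] [-22.6 117.1] exp -22,117
post (354, 215) [ 0.6631 -0.0715  0.095 ] [88.3 40. ] 96.93755722113076 24.3705802202809
post (574, 381) [ 0.5796 -0.1808  0.095 ] [ 39.2 -88.4] 96.70160288226872 -66.08563850634384
post (193, 432) [0.5521 0.0085 0.095 ] [-40.7  85.3] 94.51232723830262 115.50765330267387
post (397, 588) [ 0.4769 -0.0924  0.095 ] [-84.3 -32.8] 90.45623251053517 -158.73965549247467
flask [ 0.48  -0.297  0.145] [ -23.6 -228.1]
flask [0.629 0.175 0.145] [-13.8 266.9]
(0, 0, 63) [287.8 185.5]
(-22, 117, 129) [310.2 209.9]
(-52, 117, 72) [321.2 219.6]
```

View pics/c2.png

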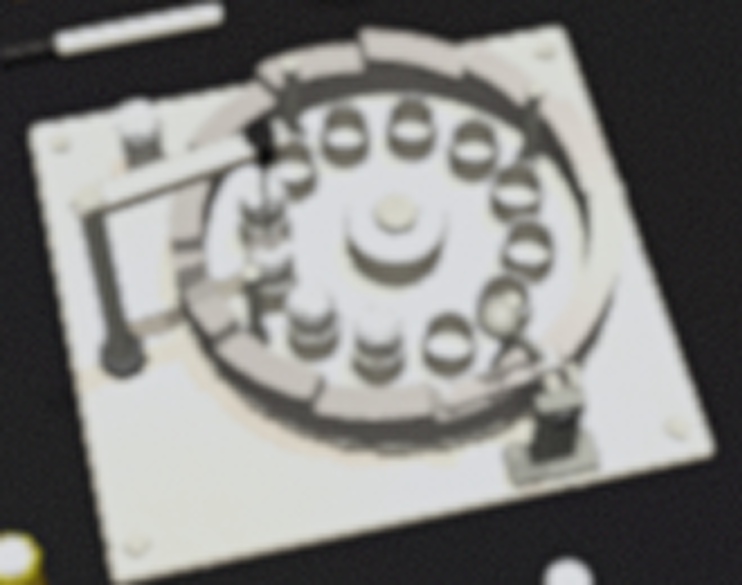

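The candidates agree in both views:
- **Pawl ball:** top (259.5,232), scene crop (502,308), i.e. (311.5,208). It measures (-22.6,117.1) against an expected (-22,117).
- **Posts:** four, at 24.4°, -66°, -156° and 115° in the sampler frame. I'll use the one at -156°, which is clear of the probe, pawl and flasks.

Next I'll tip the pawl back.

```bash
cat >> h.py <<'E'
hub=np.array([.567,-.0849]);YAW=np.radians(-16.46)
def W(x,y,z):  # sampler mm -> world m
    c,s=np.cos(YAW),np.sin(YAW);return np.array([hub[0]+(c*x-s*y)/1e3,hub[1]+(s*x+c*y)/1e3,z/1e3])
def down(a):   # tool down, tool x along sampler angle a (rad)
    c,s=np.cos(YAW+a),np.sin(YAW+a);return np.array([[c,s,0],[s,-c,0],[0,0,-1.]])
E
python3 - <<'E'
from h import *
for a in(0,np.pi):
    for p in[(16,117,119),(-59,117,119)]:
        q=arm.solve_ik(W(*p),down(a));print("ball",a,None if q is None else np.round(q,0))
for o in (np.pi/2,-np.pi/2):
  for d in(-175,-155,-125):
    t=np.radians(d);q=arm.solve_ik(W(97*np.cos(t),97*np.sin(t),76),down(t+o));print("post",d,o,None if q is None else np.round(q,0))
E
```

```text
ball 0 [ -3.  33.  84.  -0.  62. 103.]
ball 0 [ -2.  29.  95.  -0.  57. 105.]
ball 3.141592653589793 [ -3.  33.  84.  -0.  62. -77.]
ball 3.141592653589793 [ -2.  29.  95.  -0.  57. -75.]
post -175 1.5707963267948966 [-15.  28. 106.  -0.  45. 176.]
post -155 1.5707963267948966 [-19.  28. 106.  -0.  46. 152.]
post -125 1.5707963267948966 [-23.  30. 102.  -0.  48. 118.]
post -175 -1.5707963267948966 [-15.  28. 106.  -0.  45.  -4.]
post -155 -1.5707963267948966 [-19.  28. 106.  -0.  46. -28.]
post -125 -1.5707963267948966 [-23.  30. 102.  -0.  48. -62.]
```

Run:
```python
from h import *
R=down(np.pi)
arm.grip(0.0)
arm.move_to(W(17,117,215),R)
print(arm.current_t(),arm.current_width(),arm.current_ee_pos(),arm.current_force())
arm.move_l(W(17,117,119),feed=.1)
f0=np.array(arm.current_force())
for x in range(10,-60,-6):
    arm.move_l(W(x,117,119),feed=.06); print(x,(np.array(arm.current_force())-f0).round(2))
arm.move_l(W(-59,117,119),feed=.06)
im=arm.snapshot("scene");crop("scene",200,120,165,130,4.5,"c3",im)
arm.move_l(W(-48,117,119),feed=.1); arm.move_l(W(-48,117,215),feed=.2)
print(arm.current_t())
```

```text
3.75 0.0007612647288355963 [0.61637503 0.02334661 0.21499442] [0.620044   0.66700973 0.02713528]
10 [ 0.89 -0.73  0.79]
4 [ 0.77 -0.63  0.85]
-2 [ 1.99 -0.85  0.34]
-8 [ 0.85 -0.17  0.48]
-14 [1.52 0.08 0.67]
-20 [ 1.11 -1.24  0.76]
-26 [ 0.05  0.37 -0.07]
-32 [ 1.16 -0.2  -0.23]
-38 [ 0.94 -0.63  0.76]
-44 [ 0.63 -0.26  0.46]
-50 [ 1.01 -0.3   0.41]
-56 [0.76 0.29 0.27]
9.0667
```

View pics/c3.png

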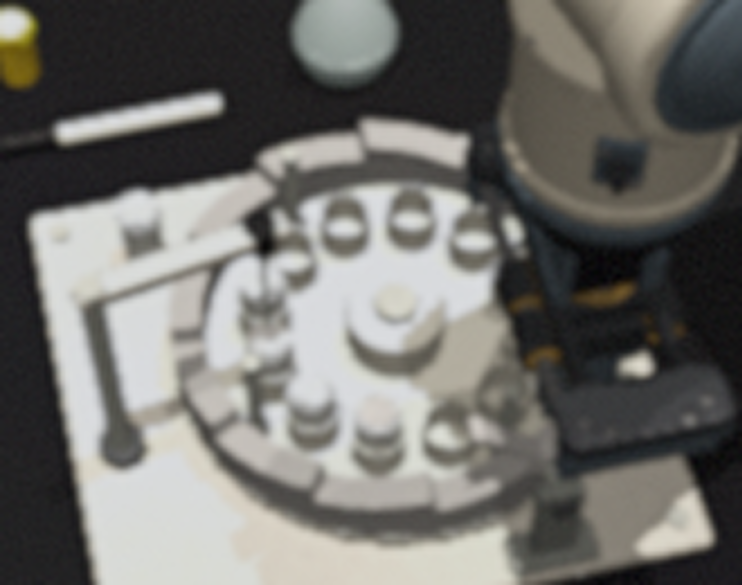

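The gripper hides the pawl here. I'll go above the post approach and look with both cameras.

```bash
cat >> h.py <<'E'
def pp(deg,d,z):  # TCP pose for tool d mm behind post centre at angle deg
    t=np.radians(deg);return W(99*np.cos(t)+d*np.sin(t),99*np.sin(t)-d*np.cos(t),z),down(t-np.pi/2)
E
python3 - <<'E'
from h import *
arm.move_to(*pp(-155.6,36,215))
a=arm.snapshot("scene");b=arm.snapshot("top")
k=dict(interpolation=cv2.INTER_CUBIC)
A=cv2.resize(a[140:270,230:360],(560,560),**k);crop("top",225,140,185,150,4,"c4",b)
cv2.imwrite("pics/c4s.png",A[:,:,::-1])
print(arm.current_t())
B=cv2.imread("pics/c4.png");cv2.imwrite("pics/c4b.png",np.hstack([cv2.resize(A[:,:,::-1],(400,400)),cv2.resize(B[:,:400],(267,400))]))
E
```

```text
10.075
```

View pics/c4b.png

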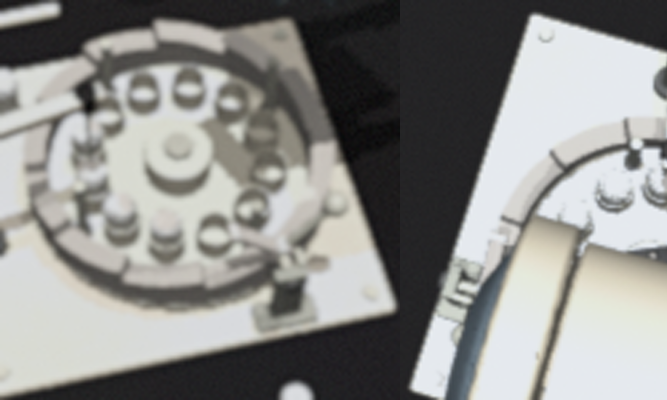

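Scene: the ball is now at about (338,206), on the far (-x) side of the bracket, so the pawl is tipped back. Next I'll push the post along its arc, stopping slightly short so I can measure.

Run:
```python
from h import *
print("tipped ball pred",proj("scene",W(-90,117,124)).round(1))
arm.move_l(pp(-155.6,36,0)[0]*[1,1,0]+[0,0,.076],feed=.15)
f0=np.array(arm.current_force())
arm.move_l(pp(-155.9,24,76)[0],feed=.06)
for a in np.arange(-155.9,-127.4,4):
    arm.move_l(*pp(a,21,76),feed=.04); print(round(a,1),(np.array(arm.current_force())-f0).round(1))
arm.move_l(*pp(-127.4,21,76),feed=.03)
arm.move_l(pp(-127.4,31,76)[0],feed=.1)
p=pp(-127.4,31,215)[0];arm.move_l(p,feed=.2)
print(arm.current_t())
crop("top",225,140,185,150,4,"c5")
```

```text
tipped ball pred [339.1 205. ]
-155.9 [1.2 1.3 1.6]
-151.9 [0.4 1.5 0.2]
-147.9 [1.  0.6 1.1]
-143.9 [0.  0.9 1.1]
-139.9 [-0.2  0.5 -0.2]
-135.9 [-0.1  1.   0.6]
-131.9 [1.4 1.5 0.3]
-127.9 [1.  1.4 0.2]
15.3583
```

View pics/c5.png

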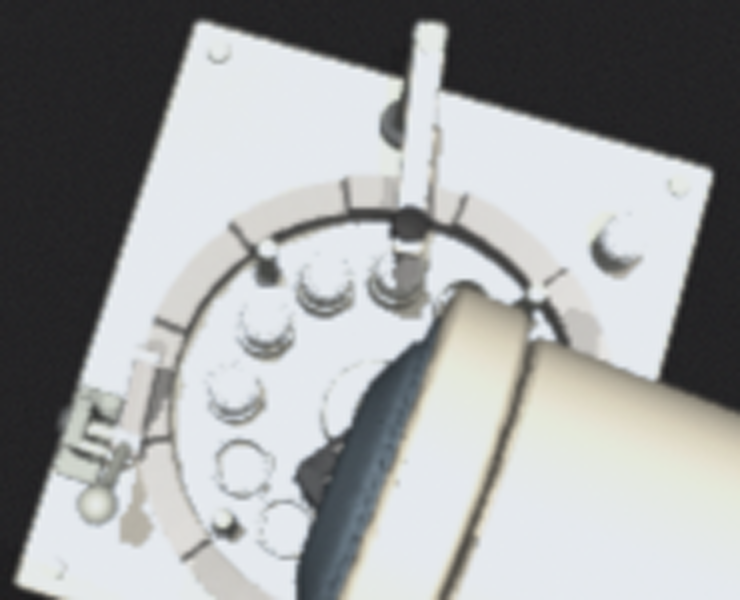

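The pawl is back: ball at crop (97,503), and the nose is up. The carousel has turned almost one notch, with posts at crop (267,250), (540,295) and (226,518). Now I'll measure the turn from the ring's tooth edges and the posts.

```bash
cat >> h.py <<'E'
def ring(im,a0,a1,z=62,r=(110,125)):
    A=np.radians(np.arange(a0,a1,.1));out=[]
    P=np.array([[proj("top",W(q*np.cos(a),q*np.sin(a),z)) for a in A] for q in np.arange(*r,1.5)],np.float32)
    return cv2.remap(cv2.cvtColor(im,cv2.COLOR_BGR2GRAY),P[...,0],P[...,1],cv2.INTER_CUBIC)
def residual(im0,im1,a0=15,a1=95):
    p0=ring(im0,a0,a1).mean(0).astype(float);L=80
    s=np.arange(-L,L+1);p1=ring(im1,a0,a1).mean(0).astype(float)
    hp=lambda p:p-cv2.GaussianBlur(p[None],(0,0),30)[0]
    p0,p1=hp(p0),hp(p1)
    c=[np.corrcoef(p0[L:-L],p1[L+k:len(p1)-L+k])[0,1] for k in s];k=int(np.argmax(c));return s[k]*.1,c[k]
E
python3 - <<'E'
from h import *
cr=lambda x,y:(225+(x-1.5)/4,140+(y-1.5)/4)
im0=cv2.imread("pics/top0.png");im1=im0.copy();c=cv2.resize(cv2.imread("pics/c5.png"),(185,150),interpolation=cv2.INTER_AREA);im1[140:290,225:410]=c
print("residual deg after one pitch",residual(im0,im1),residual(im0,im1,15,60),residual(im0,im1,40,95))
for q in[(267,250),(540,295),(226,518)]:
    p=onz("top",*cr(*q),.095);c,s=np.cos(YAW),np.sin(YAW);d=p[:2]-hub;v=[c*d[0]+s*d[1],-s*d[0]+c*d[1]];print(q,np.hypot(*v),np.degrees(np.arctan2(v[1],v[0])))
E
```

```text
Traceback (most recent call last):
  File "h.py", line 26, in residual
    p0=ring(im0,a0,a1).mean(0).astype(float);L=80
       ~~~~^^^^^^^^^^^
  File "h.py", line 23, in ring
    P=np.array([[proj("top",W(q*np.cos(a),q*np.sin(a),z)) for a in A] for q in np.arange(*r,1.5)],np.float32)
                 ~~~~^^^^^^^^^^^^^^^^^^^^^^^^^^^^^^^^^^^^
  File "h.py", line 9, in proj
    c=arm.get_calibration(n);K=np.array(c["intrinsics"]);T=np.array(c["cam_to_world"])
ValueError: time passes only in moves, steps and waits
```

```bash
sed -i 's/c=arm.get_calibration(n)/c=cal(n)/' h.py; sed -i '2a import functools\ncal=functools.cache(arm.get_calibration)' h.py
python3 - <<'E'
from h import *
cr=lambda x,y:(225+(x-1.5)/4,140+(y-1.5)/4)
im0=cv2.imread("pics/top0.png");im1=im0.copy();c=cv2.resize(cv2.imread("pics/c5.png"),(185,150),interpolation=cv2.INTER_AREA);im1[140:290,225:410]=c
for a in((15,95),(15,60),(40,95)): print("residual deg after one pitch",a,residual(im0,im1,*a))
for q in[(267,250),(540,295),(226,518)]:
    p=onz("top",*cr(*q),.095);c,s=np.cos(YAW),np.sin(YAW);d=p[:2]-hub;v=[c*d[0]+s*d[1],-s*d[0]+c*d[1]];print(q,np.hypot(*v),np.degrees(np.arctan2(v[1],v[0])))
print(arm.current_t())
E
```

```text
residual deg after one pitch (15, 95) (np.float64(-1.7000000000000002), np.float64(0.9968377157280665))
residual deg after one pitch (15, 60) (np.float64(-1.7000000000000002), np.float64(0.9985667580407274))
residual deg after one pitch (40, 95) (np.float64(-1.7000000000000002), np.float64(0.9965071652866979))
(267, 250) 0.09647573905954192 52.90702975122762
(540, 295) 0.09737914198682224 -38.57942766272982
(226, 518) 0.09541456045353568 143.21403006015905
15.4083
```

The ring edges lag the one-notch phase by 1.7°, and the posts give 1.5–2.5°, which is consistent. I'll push the remaining 1.8°, check, and only tip the pawl forward if the check passes.

Run:
```python
from h import *
im0=cv2.imread("pics/top0.png")
arm.move_l(pp(-127.4,31,76)[0],feed=.2)
arm.move_l(*pp(-127.4,21.5,76),feed=.06)
arm.move_l(*pp(-125.6,21,76),feed=.02)
arm.move_l(pp(-125.6,31,76)[0],feed=.1)
arm.move_l(pp(-125.6,31,215)[0],feed=.2)
im=arm.snapshot("top")[:,:,::-1].copy();r=residual(im0,im);print(r,arm.current_t())
if r[1]>.95 and -.9<r[0]<.8:
    R=down(np.pi)
    arm.move_to(W(-130,117,215),R); arm.move_l(W(-130,117,119),feed=.15)
    arm.move_l(W(-80,117,119),feed=.05)
    arm.sleep(.5)
    arm.move_l(W(-120,117,119),feed=.15); arm.move_l(W(-120,117,215),feed=.2)
    arm.move_to(W(-230,117,260),R); arm.sleep(.3)
    b=arm.snapshot("top");a=arm.snapshot("scene")
    cv2.imwrite("pics/top6.png",b[:,:,::-1]);print(residual(im0,b[:,:,::-1].copy()),arm.current_t())
    k=dict(interpolation=cv2.INTER_CUBIC)
    cv2.imwrite("pics/c6.png",np.hstack([cv2.resize(b[140:320,225:405,::-1],(400,400),**k),cv2.resize(a[140:270,230:360,::-1],(400,400),**k)]))
```

```text
(np.float64(0.30000000000000004), np.float64(0.9976119786319332)) 18.0333
(np.float64(0.30000000000000004), np.float64(0.9979833374548078)) 23.2417
```

View pics/c6.png

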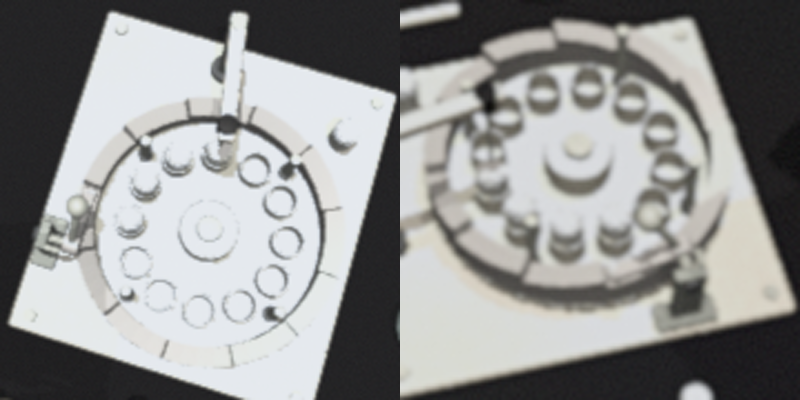

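The pawl is forward again: ball at left-panel (78,205), i.e. top px (260,232), where it was at the start. The cups are seated and cup1 is now under the probe. One numeric check of the ball, then I'll hand in.

Run:
```python
from h import *
im0=cv2.imread("pics/top0.png");b=cv2.imread("pics/top6.png")
up=lambda i:cv2.resize(i,None,fx=5,fy=5,interpolation=cv2.INTER_CUBIC)
t=up(im0[227:238,254:265]);s=up(b[217:248,244:275])
m=cv2.matchTemplate(s,t,cv2.TM_CCOEFF_NORMED);_,v,_,l=cv2.minMaxLoc(m);print("ball shift px",(np.array(l)-50)/5,v)
d=(cv2.absdiff(im0,b).max(2)>60).astype(np.uint8)
n,_,st,_=cv2.connectedComponentsWithStats(d)
print([x.tolist() for x in st[1:] if x[4]>12])
dx=np.linalg.norm
if v>.8 and np.abs((np.array(l)-50)/5).max()<=1.2:
    arm.sign_off();print("signed",arm.current_t())
```

```text
ball shift px [0. 0.] 0.9956566691398621
[[309, 192, 7, 12, 65], [287, 201, 8, 12, 62], [337, 209, 10, 8, 27], [350, 210, 11, 11, 63], [334, 215, 10, 7, 28], [278, 232, 10, 4, 14], [360, 233, 11, 10, 68], [280, 242, 9, 4, 16], [270, 247, 7, 7, 34], [279, 270, 7, 6, 24], [343, 278, 9, 7, 43], [321, 287, 8, 7, 33], [68, 319, 169, 101, 14009], [37, 331, 50, 89, 2350], [0, 358, 4, 19, 52], [228, 362, 2, 8, 14], [0, 382, 7, 10, 35]]
the job is handed in; nothing more can be done
the job is handed in; nothing more can be done
```

The carousel is back by one notch, the pawl is down holding it, and I've handed the job in at about 23 s of the 61 s allowed. I used closed fingertips throughout: I pushed the ball back until the pawl lay over, turned the carousel by a post in two short pushes, then tipped the ball forward so the pawl dropped.

Last checks:
- **Carousel:** the tooth edges sit 0.3° past exactly one notch from the start, which puts the joint at about 0.49 to 0.53. This did not change when the pawl dropped.
- **Pawl:** in the top view the ball is back at its starting pixel (0.0 px shift, match 0.996), so the nose is down in the notch.
- **Surroundings:** the top view shows changes only on the carousel and where the arm stands or casts its shadow. The flasks, spare cup and marker have not moved, and the four cups are still seated.

- **Weak or missing checks:** the force readings were about 1 N of noise, so contact was judged from geometry and pictures, not force. I did not push the carousel against the pawl to test that it holds. The first push stopped 1.7° short by the tooth edges (the posts gave 1.5 to 2.5°), and the second push corrected it.

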